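Move the utensil caddy from the drying rail to the ready rail

ROBOT

A 7-joint arm with a two-finger parallel gripper is mounted at the origin on the work surface. World frame = base frame: x ahead of the robot, y to its left, z up, the work surface at z = 0. Lengths are in m, angles in rad, forces in N, time in s.
With the tool pointing down it reaches from about 0.4 to 0.85 m from the base axis. Payload 10.4 kg.
Tool frame: the origin (TCP) lies at the very end of the fingers, on their centre line; the grasp point (between the pads) lies 19 mm behind it; z points along the fingers, y is the direction in which the jaws open and shut (so a half turn about z gives the same grasp; the last joint's range is limited). The gripper opens to 87 mm and grips with 3 to 60 N. Pads are 19 mm wide; open, the fingers measure 117 mm over their backs; the gripper's body (75 mm by 190 mm) begins 51 mm behind the grasp point.
Start: joints at [-1.124, 0.332, -0.065, 1.46, 0.022, 1.35, -0.088], TCP at [0.283, 0.557, 0.223] pointing down, gripper open.
Joint ranges: [-2.6, 2.6], [-0.5, 2.12], [-1.47, 1.34], [0.16, 2.42], [-1.27, 4.41], [0.06, 2.06], [-2.6, 2.6]. Speed limits (rad/s): [2.22, 2.22, 2.79, 2.79, 3.14, 3.14, 3.14].

INTERFACE

Orientations are given as a unit quaternion [x, y, z, w].
In Python, from bench import read_state, imaging, r gives the robot as it stands. The module is installed in compiled form; this text tells all that it offers.
- The arm moves only by the tool move_arm, never from a script. Its argument "series" is a list of rows, each a list of 4 numbers: the shift along the tool's x, y, z in m, then the turn about the tool's z in rad. In form: [[x, y, z, roll], ...]. A call has 1 to 20 rows; each row is the pose to reach, as a shift and turn from the pose commanded when the call began, along the tool's axes at that moment; what a row does not reach only later rows make up. A row lasts 1/10 s, in which the tool goes at most 50 mm and 8.59 degrees, less where a joint would pass 70% of its speed; a pose out of reach is approached as far as the arm can. A call with a gripper value outside its range is refused whole. "claw" is the gripper's target within -1 to 1 (fully open at 1, half-way at 0, shut at -1), set as the call begins (left out, the last holds). The fingers move at their own pace and stop on an object; "newtons" is the grip in N (left out, the last holds). Time passes only in rows, so rows that repeat a pose let the fingers close. It gives the time, the measured TCP pose, the force and the opening at its end, in the units of the state.
- read_state(): the state, without advancing time (a new reading comes with each control period).
- imaging.camera(name): name is "scene" or "top" or "wrist"; returns (picture, depth): 400x640x3 uint8, red, green, blue; 400x640 float32, m along the optical axis (not along the pixel's ray), 0 where there is no reading.
- imaging.get_calibration(name): a dict with "camera_matrix" (3x3 intrinsics, pixels), "R" (3x3) and "t" (3): a world point X has camera coordinates R X + t. Camera axes: x right, y down, z forward; pixel columns grow to the right and rows downward; lengths in m; the calibration is good to about 2 mm. The wrist camera is an equidistant fisheye: a pixel r from the principal point sees the ray r / f radians off the axis. A picture is of the moment at which its call begins: read the wrist's pose just before it. get_calibration takes no time and is no camera call; for the wrist camera it gives the pose at the moment of the call.
- r.close_job(): hands the job in, once; it reports no verdict.
The state is a dict: "time": time; "joint_positions": joint angles; "joint_vel": joint speeds; "joint_torque": joint torques, N m; "ee_pos": TCP position; "eef_rot": TCP orientation; "ft_force": force on the tool from outside, world axes, zero at the start; "torque": the same for the moment, N m; "width": finger opening in m.
Only numpy, scipy, OpenCV 4.12 (cv2) and the standard library are available. Lean on these libraries where they do the work, as an engineer would, in place of code of your own. Each camera call takes 0.05 s, during which the arm holds its last target.

TASK

The steel utensil caddy has dried on the red rail: lift it over the rail's end stop, draw it off and set it down gently, upright, in the middle of the white cutting board, and let go. Then take it again by its black front handle and hang it by its arch on the green rail under the small canopy, behind that rail's end stop and with the handle facing outwards, and let go. Leave the jar, bottles, bowl, cup and mug where they are.

Things in the scene. Friction and masses are not known exactly. Their poses are not given: they have to be found in the camera images.
- caddy: Loose open steel caddy, 0.2 to 0.4 kg, balanced about its arch. Origin: underside, straight below the arch; z up, black handle on the -y side. Tray 110 mm in x, y from -34 to +46 mm, rim at z = 50 mm, flat base: stands by itself. A rigid arch stands over it in the plane y = 0: uprights at x = +-52 mm (6 mm thick). A rail runs along the caddy's y through the window under the arch.
- caddy_arch (a point): Middle of the underside of the arch's cross strap, caddy frame (0, 0, 150) mm: this rests on a rail. The strap is 24 mm wide in y, 12 mm thick. Two teeth under it at x = +-17 to 23 mm reach down 6 mm (z = 144) and keep the rail between them (34 mm gap).
- caddy_grip (a point): Middle of the yellow top grip on the strap, caddy frame (0, 0, 184) mm; the grip is 36 mm in x, 14 mm in y, z = 162 to 196 mm.
- caddy_handle (a point): Where to hold the black front handle, caddy frame (0, -105, 72) mm. The handle is an upright plate 56 mm in x, 10 mm thick in y, z = 40 to 86 mm: pinch it along y from above. Free gap of 66 mm between it and the tray, bridged only at z = 40 to 46 mm by two thin bars at x = +-24 mm.
- red_stand: Fixed stand. Origin on the table below its upright plate (150 x 14 mm, 240 tall; foot 10 mm high). Red flat rail 20 mm wide in x, 12 high, top at z = 200 mm, runs from y = 7 to 157 mm, then an end stop 10 mm thick, rising 16 mm above the rail's top. The caddy hangs with its axes parallel to the stand's, arch at y = 126 to 138 mm, handle 8 to 22 mm from the plate: no room for a finger.
- red_tip (a point): Outer end of the red rail's stop, stand frame (0, 167, 200) mm. To come off, the caddy must be lifted 22 to 50 mm (higher, its handle meets the rail from below) and moved along +y; its tray and handle pass under the rail, so keep that height until the handle is past the tip.
- green_stand: Fixed stand. Origin on the table below its upright plate (150 x 14 mm, 309 tall; foot 10 mm high). Green flat rail, 20 mm wide in x, 12 high, top at z = 200 mm, runs from y = -7 to -99 mm, then an end stop 10 mm thick, rising 16 mm above the rail's top. A canopy over it (150 mm in x, y = -7 to -69, z = 292 to 309 mm) leaves no room for a gripper on the caddy's top grip.
- green_seat (a point): On top of the green rail, stand frame (0, -72, 200) mm: caddy_arch should rest here. The stop's inner face is 27 mm outward (-y); the tray meets the upright plate 19 mm further in. The caddy goes on along the stand's +y, axes parallel to the stand's (handle outward), strap lifted 22 to 40 mm above the rail's top until past the stop.
- board: Fixed white cutting board 240 x 240 x 12 mm; origin at the centre of its underside, top at z = 12 mm.
- spice_jar: Bystander, loose: small amber glass jar with red lid, 40 mm across, 60 mm tall, standing near a corner of the white board. Origin: centre of its underside.
- sauce_bottle: Bystander, loose: red sauce bottle, 56 mm across, 150 mm tall, beside the green stand. Origin: centre of its underside.
- dip_bowl: Bystander, loose: small steel bowl, 90 mm across, 45 mm tall, beside the red stand. Origin: centre of its underside.
- mug: Bystander, loose: white mug, 76 mm across, 85 mm tall, at the back. Origin: centre of its underside.
- mustard: Bystander, loose: yellow bottle, 54 mm across, 130 mm tall, at the back. Origin: centre of its underside.
- beaker: Bystander, loose: blue plastic cup, 70 mm across, 90 mm tall, at the back. Origin: centre of its underside.

How it is judged:
On the way, in this order (a step that is already met when the one before it is completed fails the run):
1. the caddy stands upright, let go and still, in the middle of the white board (its origin within 65 mm of the board's centre in each board direction) (x of caddy in the frame of board between -0.065 and 0.065 m and y of caddy in the frame of board between -0.065 and 0.065 m and z of caddy in the frame of board between 0.008 and 0.018 m and angle between caddy's own z axis and vertical below 0.08 rad and contact force between the fingers and caddy below 0.1 N and linear speed of caddy below 0.02 m/s), for 0.3 s.
2. the caddy is held by its black handle and raised at least 15 mm off the board (distance between the grasp point and caddy_handle below 0.04 m and contact force between the fingers and caddy above 1 N and height (world z) of caddy above 0.027 m), for 0.2 s.
At the end, for the whole second after the job is handed in: The caddy hangs at rest by its arch on the green rail behind the end stop: caddy_arch is on the rail's top (within 6 mm), within 12 mm of its centre line, no more than 18 mm outward and 22 mm inward of green_seat; handle outwards, tilt under 0.12 rad, turned less than 0.25 rad from the stand (x of caddy_arch in the frame of green_seat between -0.012 and 0.012 m and y of caddy_arch in the frame of green_seat between -0.018 and 0.022 m and z of caddy_arch in the frame of green_seat between -0.006 and 0.006 m and y of caddy_handle in the frame of green_seat below -0.05 m and angle between caddy's own z axis and vertical below 0.12 rad and angle between the y axis of caddy and the y axis of green_stand, either way round below 0.25 rad and linear speed of caddy below 0.03 m/s and angular speed of caddy below 0.3 rad/s); the robot touches nothing.
It fails at once if the caddy falls over or is tipped by more than 0.6 rad (angle between caddy's own z axis and vertical above 0.6 rad).
It fails at once if the caddy is dropped or slammed on the board (over 80 N) (contact force between caddy and board above 80 N).
It fails at once if a bystander is moved by more than 25 mm (distance of any of spice_jar, sauce_bottle, dip_bowl, mug, mustard, beaker from where it was at the start of the episode above 0.025 m).
It also fails if it takes over 61 s, if anything falls off the work surface, if the arm or the gripper's body presses on something with over 40 N, if the wrist force passes 120 N, or if a joint passes its speed limit or range.

## Working session

There is one attempt and no reset: what is moved stays moved. The work goes in short steps, Python scripts to look and compute and a tool call to move; the robot and the scene stay as the last step left them, time stands still between calls to the robot, and variables do not carry over. Pictures are saved under pics/ and viewed, and the job is handed in when it is done.

Besides the shell and the picture viewer there is one more tool, called after "Emit:" as name([rows], argument=value, ...), one row to a line, values as JSON. move_arm: Moves the arm, as the interface text tells. Its arguments: {"type":"object","properties":{"series":{"type":"array","items":{"type":"array","items":{"type":"number"}}},"claw":{"type":"number"},"newtons":{"type":"number"}},"required":["series"]}

```bash
mkdir -p pics
python3 - <<'E'
from bench import read_state, imaging, r
import cv2,numpy as np
s=read_state(); print({k:np.round(v,4) for k,v in s.items()})
for n in ["scene","top","wrist"]:
    c=imaging.get_calibration(n); print(n,{k:np.round(v,4).tolist() for k,v in c.items()})
    p,d=imaging.camera(n)
    np.savez(f"pics/{n}0.npz",p=p,d=d,K=c["camera_matrix"],R=c["R"],t=c["t"])
    cv2.imwrite(f"pics/{n}0.png",p[:,:,::-1])
E
```

```text
{'time': np.float64(0.0), 'joint_positions': array([-1.1236,  0.3329, -0.0647,  1.461 ,  0.0216,  1.3499, -0.0885]), 'joint_vel': array([ 0.0014,  0.0001, -0.0013,  0.    ,  0.0025, -0.0009,  0.0002]), 'joint_torque': array([-3.00000e-04, -6.23239e+01,  2.49000e-02, -3.89902e+01,
       -6.11000e-02,  4.00000e-02,  2.00000e-04]), 'ee_pos': array([0.2828, 0.5569, 0.2217]), 'eef_rot': array([ 2.327e-01,  9.725e-01, -7.000e-04, -1.000e-04]), 'ft_force': array([-0.6796, -0.631 ,  0.1726]), 'torque': array([-0.0012,  0.023 , -0.0183]), 'width': np.float64(0.087)}
scene {'camera_matrix': [[468.7655, 0.0, 319.6127], [0.0, 468.7655, 198.975], [0.0, 0.0, 1.0]], 'R': [[-0.6377, 0.7702, 0.0129], [0.4831, 0.4129, -0.7721], [-0.6, -0.4861, -0.6354]], 't': [0.3738, -0.1757, 1.5843]}
top {'camera_matrix': [[426.0114, 0.0, 313.4603], [0.0, 426.0114, 196.4296], [0.0, 0.0, 1.0]], 'R': [[0.0167, -0.9998, -0.0055], [-0.9982, -0.0164, -0.0576], [0.0575, 0.0064, -0.9983]], 't': [0.0046, 0.6113, 1.2882]}
wrist {'camera_matrix': [[309.7069, 0.0, 316.8397], [0.0, 309.7069, 197.3325], [0.0, 0.0, 1.0]], 'R': [[0.4543, 0.8909, -0.0002], [0.8556, -0.4363, 0.2785], [0.248, -0.1267, -0.9604]], 't': [-0.6245, -0.0318, 0.3901]}
```

View pics/scene0.png

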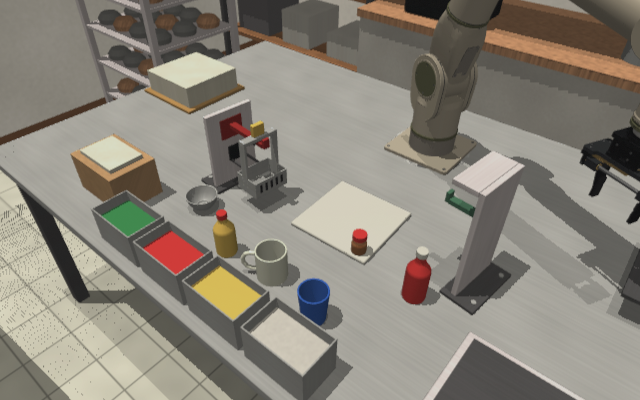

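View pics/top0.png

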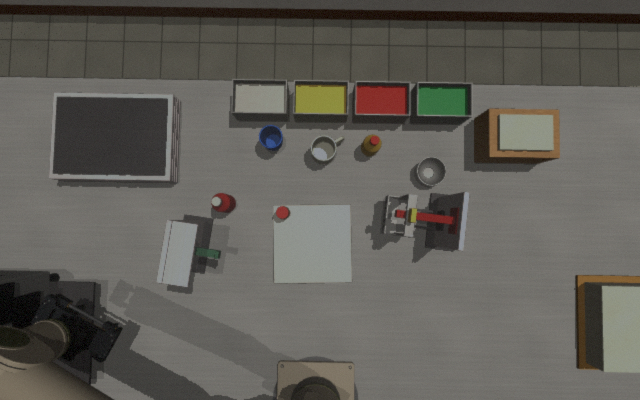

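View pics/wrist0.png

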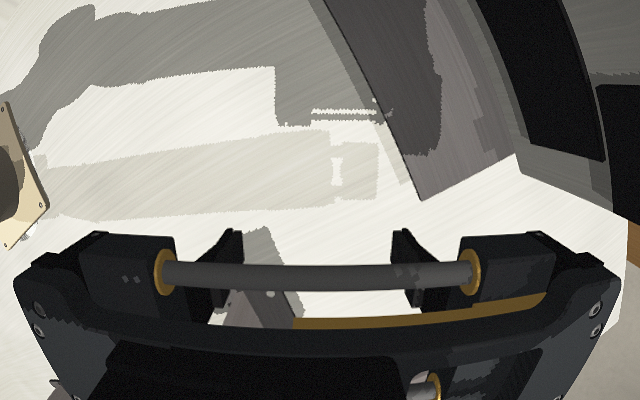

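The top view shows the red stand at right (rail about (400–455, 216), yellow grip (414, 215)), the board about (312, 244), and the green stand at left (canopy (178, 253), rail tip (215, 253)). Next I measure them.

```bash
cat > h.py <<'E'
import numpy as np,cv2
from bench import read_state, imaging, r
def snap(n,tag):
    c=imaging.get_calibration(n); p,d=imaging.camera(n)
    cv2.imwrite(f"pics/{n}{tag}.png",p[:,:,::-1])
    np.savez(f"pics/{n}{tag}.npz",p=p,d=d,K=c["camera_matrix"],R=c["R"],t=c["t"])
    return load(n,tag)
def load(n,tag):
    z=np.load(f"pics/{n}{tag}.npz"); p,d,K,R,t=[z[k] for k in "pdKRt"]
    v,u=np.mgrid[0:400,0:640]
    x=(u-K[0,2])/K[0,0]; y=(v-K[1,2])/K[1,1]
    X=np.stack([x*d,y*d,d],-1)
    W=(X-t)@R
    hsv=cv2.cvtColor(p,cv2.COLOR_RGB2HSV).astype(int)
    return p,d,W,hsv
def show(name,W,m):
    m=m.astype(bool); P=W[m]
    if len(P)<3: print(name,len(P)); return P
    print(name,len(P),"med",np.round(np.median(P,0),4),"min",np.round(np.percentile(P,2,axis=0),4),"max",np.round(np.percentile(P,98,axis=0),4))
    return P
def rect(P):
    (c,s,a)=cv2.minAreaRect((P[:,:2]*1000).astype(np.float32)); print("  rect c",np.round(c,1),"size",np.round(s,1),"ang",round(a,2))
E
python3 - <<'E'
from h import *
for n in ["top","scene"]:
    p,d,W,h=load(n,"0")
    H,S,V=h[...,0],h[...,1],h[...,2]
    z=W[...,2]; x=W[...,0]; y=W[...,1]
    print(n)
    m=(S>100)&(H>18)&(H<35)&(z>.17)&(z<.28)&(x>.2)&(x<.75); P=show("grip",W,m); rect(P)
    m=((H<8)|(H>172))&(S>140)&(z>.16)&(z<.25)&(y<-.1)&(x<.6)&(x>.2); P=show("redrail",W,m); rect(P)
    m=((H>60)&(H<95))&(S>80)&(z>.15)&(z<.25)&(y>.1); P=show("greenrail",W,m); 
    if len(P)>3: rect(P)
    m=(z>.009)&(z<.02)&(S<60)&(abs(y)<.16)&(x>.25)&(x<.6)&(V>170); P=show("board",W,m); rect(P)
    m=(z>.298)&(z<.32)&(y>.15)&(x>.2)&(x<.6)&(y<.5)&(S<60)&(V>110); P=show("canopy",W,m); rect(P)
    m=(z>.229)&(z<.25)&(y<-.25)&(x>.2)&(x<.6); P=show("redplate",W,m); rect(P)
E
```

```text
top
grip 120 med [ 0.5502 -0.2351  0.2452] min [ 0.2555 -0.2457  0.187 ] max [0.572  0.7756 0.2669]
  rect c [446.3 275.8] size [ 111.8 1070. ] ang 16.12
redrail 337 med [ 0.5513 -0.3     0.2004] min [ 0.5367 -0.356   0.1958] max [ 0.5661 -0.205   0.2182]
  rect c [ 551.4 -280.9] size [157.4  51.9] ang 85.2
greenrail 71 med [0.3051 0.7733 0.2005] min [0.2611 0.2614 0.1532] max [0.4531 0.7772 0.2477]
  rect c [386.5 531.9] size [ 89.2 551.7] ang 20.71
board 0
  rect c [0. 0.] size [0. 0.] ang 0.0
canopy 1963 med [0.4546 0.3344 0.3089] min [0.3844 0.2956 0.3053] max [0.526  0.3744 0.3126]
  rect c [455.2 335.7] size [ 77.  148.9] ang 82.98
redplate 351 med [ 0.5323 -0.3647  0.2394] min [ 0.4716 -0.3764  0.2298] max [ 0.5958 -0.3534  0.244 ]
  rect c [ 533.6 -365.8] size [ 16.3 130.9] ang 84.19
scene
grip 177 med [ 0.5617 -0.2352  0.2331] min [ 0.5424 -0.248   0.2141] max [ 0.5762 -0.2304  0.2484]
  rect c [ 559.1 -236.1] size [17.6 37. ] ang 73.55
redrail 525 med [ 0.5584 -0.3533  0.1998] min [ 0.5148 -0.3637  0.1616] max [ 0.5782 -0.2019  0.2153]
  rect c [ 566.4 -287. ] size [171.   68.5] ang 73.62
greenrail 213 med [0.4566 0.2904 0.2009] min [0.4442 0.2618 0.1915] max [0.4645 0.3204 0.2176]
  rect c [453.7 291.7] size [64.9 20.5] ang 84.5
board 4593 med [0.4711 0.0142 0.0133] min [ 0.356  -0.0964  0.0098] max [0.5865 0.132  0.0169]
  rect c [469.4  16.1] size [245.2 240.4] ang 2.11
canopy 1796 med [0.4681 0.3352 0.3101] min [0.386  0.2934 0.3016] max [0.5328 0.3746 0.3122]
  rect c [394.8 357.4] size [107.6 296.4] ang 68.85
redplate 258 med [ 0.5383 -0.3631  0.2388] min [ 0.4747 -0.3759  0.2297] max [ 0.5974 -0.3539  0.2427]
  rect c [ 535.  -364.6] size [ 18.4 129.2] ang 83.15
```

Run:
```python
from h import *
def pca(P,long=True):
    Q=P[:,:2]; c=np.median(Q,0); 
    keep=np.ones(len(Q),bool)
    for _ in range(3):
        w,v=np.linalg.eigh(np.cov(Q[keep].T)); a=v[:,1]; c=Q[keep].mean(0)
        n=v[:,0]; keep=abs((Q-c)@n)<0.02
    t=(Q[keep]-c)@a
    print("   dir deg",round(np.degrees(np.arctan2(a[1],a[0]))%180,2),"c",np.round(c,4),"ends",np.round(c+a*t.min(),4),np.round(c+a*t.max(),4),"len",round(np.ptp(t),4))
for n in ["top","scene"]:
    p,d,W,h=load(n,"0")
    H,S,V=h[...,0],h[...,1],h[...,2]
    z=W[...,2]; x=W[...,0]; y=W[...,1]
    print(n)
    m=(S>100)&(H>18)&(H<35)&(z>.2)&(z<.28)&(x>.5)&(x<.6)&(y<-.2)&(y>-.27); P=show("grip",W,m); 
    P=P[P[:,2]>np.percentile(P[:,2],98)-.006]; show("griptop",P,np.ones(len(P)));pca(P)
    m=((H<8)|(H>172))&(S>140)&(z>.194)&(z<.206)&(y<-.1)&(y>-.35)&(x<.6)&(x>.52); P=show("redrail",W,m); pca(P)
    m=((H<8)|(H>172))&(S>140)&(z>.208)&(z<.225)&(y<-.1)&(y>-.25)&(x<.6)&(x>.5); P=show("redstop",W,m)
    m=((H>60)&(H<95))&(S>80)&(z>.194)&(z<.225)&(y>.2)&(y<.4); P=show("greenrail",W,m); pca(P)
    m=(z>.303)&(z<.315)&(y>.15)&(x>.2)&(x<.6)&(y<.45)&(y>.28); P=show("canopy",W,m); pca(P);rect(P)
    m=(z>.230)&(z<.25)&(y<-.33)&(y>-.4)&(x>.2)&(x<.7); P=show("redplate",W,m); pca(P)
    m=(z>.006)&(z<.02)&(abs(y-.016)<.16)&(x>.3)&(x<.65)&(S<60); P=show("board",W,m); rect(P)
    m=(z>.15)&(z<.182)&(y<-.15)&(y>-.28)&(x>.4)&(x<.7); P=show("arch",W,m)
```

```text
top
grip 90 med [ 0.5553 -0.2375  0.2452] min [ 0.5401 -0.2459  0.2307] max [ 0.5729 -0.2311  0.25  ]
griptop 59 med [ 0.5553 -0.2384  0.2466] min [ 0.5402 -0.2458  0.2442] max [ 0.5729 -0.233   0.25  ]
   dir deg 174.97 c [ 0.5559 -0.2387] ends [ 0.5731 -0.2402] [ 0.5398 -0.2373] len 0.0334
redrail 289 med [ 0.5499 -0.2991  0.2003] min [ 0.5368 -0.3475  0.1962] max [ 0.5635 -0.2169  0.2044]
   dir deg 83.32 c [ 0.5504 -0.2966] ends [ 0.5442 -0.3499] [ 0.5601 -0.2139] len 0.1369
redstop 22 med [ 0.5604 -0.2059  0.2172] min [ 0.5525 -0.2107  0.2123] max [ 0.5682 -0.2028  0.2205]
greenrail 16 med [0.4484 0.2801 0.202 ] min [0.4417 0.2599 0.1973] max [0.4548 0.3011 0.2168]
   dir deg 80.28 c [0.4483 0.278 ] ends [0.445 0.259] [0.453  0.3056] len 0.0472
canopy 2045 med [0.4548 0.3338 0.3089] min [0.3831 0.2938 0.305 ] max [0.5262 0.3742 0.3125]
   dir deg 171.97 c [0.4546 0.3338] ends [0.529  0.3234] [0.3802 0.3443] len 0.1503
  rect c [454.9 334.9] size [ 77.8 150.6] ang 82.12
redplate 382 med [ 0.5423 -0.3657  0.2395] min [ 0.4717 -0.3783  0.2313] max [ 0.6135 -0.3534  0.244 ]
   dir d
[... 1058 characters left out ...]
.2601] [0.4591 0.3239] len 0.0642
canopy 1773 med [0.4658 0.3359 0.3101] min [0.386  0.2937 0.3044] max [0.5321 0.3755 0.3122]
   dir deg 172.02 c [0.4644 0.3366] ends [0.5338 0.3269] [0.3823 0.3481] len 0.1529
  rect c [457.1 333.7] size [ 77.4 153.5] ang 82.81
redplate 299 med [ 0.5525 -0.3646  0.2391] min [ 0.4747 -0.3794  0.2304] max [ 0.619  -0.3539  0.2427]
   dir deg 173.81 c [ 0.5505 -0.3648] ends [ 0.6203 -0.3724] [ 0.4709 -0.3562] len 0.1502
board 4883 med [0.4745 0.018  0.0132] min [ 0.3554 -0.0965  0.0084] max [0.5888 0.1353 0.0169]
  rect c [477.6  19.8] size [347.7 311.8] ang 1.35
arch 144 med [ 0.5114 -0.2361  0.1665] min [ 0.5048 -0.2564  0.1504] max [ 0.6143 -0.2207  0.1811]
```

Run:
```python
from h import *
from scipy.spatial.transform import Rotation as Ro
s=read_state(); T=Ro.from_quat(s["eef_rot"]).as_matrix()
c=imaging.get_calibration("wrist"); C=-c["R"].T@c["t"]
print("cam in tool",T.T@(C-s["ee_pos"]),"tool axes world\n",np.round(T,3))
print("cam axes in tool\n",np.round(c["R"]@T,3))
for n in ["top","scene"]:
    p,d,W,h=load(n,"0")
    Q=(W-s["ee_pos"])@T
    m=(d>0)&(abs(Q[...,0])<.15)&(abs(Q[...,1])<.2)
    for a in np.arange(-.2,.0,.02):
        k=m&(Q[...,2]>a)&(Q[...,2]<a+.02)
        if k.sum()>5: print(n,round(a,2),k.sum(),np.round(np.percentile(Q[k],[2,98],axis=0)[:,:2].T,3).tolist())
p,d,W,h=load("top","0")
for nm,(u,v) in dict(jar=(283,213),bottle=(216,202),bowl=(431,172),mug=(322,150),mustard=(375,141),cup=(271,138)).items(): print(nm,np.round(W[v-2:v+3,u-2:u+3].reshape(-1,3).mean(0),3))
```

```text
cam in tool [ 0.07699817 -0.00019545 -0.16154976] tool axes world
 [[-0.892  0.453 -0.   ]
 [ 0.453  0.892 -0.001]
 [-0.    -0.001 -1.   ]]
cam axes in tool
 [[-0.002  1.    -0.001]
 [-0.96  -0.002 -0.278]
 [-0.278  0.     0.96 ]]
top -0.2 58 [[-0.041, 0.012], [-0.044, 0.017]]
top -0.18 522 [[-0.037, 0.035], [-0.052, 0.01]]
top -0.16 93 [[-0.031, 0.021], [-0.052, -0.013]]
top -0.14 156 [[-0.025, 0.021], [-0.052, 0.012]]
top -0.12 1292 [[-0.036, 0.034], [-0.096, 0.092]]
top -0.1 496 [[-0.037, 0.011], [-0.09, 0.081]]
top -0.08 63 [[-0.037, 0.014], [-0.088, 0.081]]
top -0.06 69 [[-0.01, 0.107], [0.042, 0.199]]
top -0.04 104 [[-0.01, 0.115], [0.042, 0.199]]
top -0.02 98 [[-0.01, 0.123], [-0.052, 0.199]]
scene -0.2 95 [[-0.041, -0.013], [-0.036, 0.001]]
scene -0.18 338 [[-0.039, -0.001], [-0.051, 0.009]]
scene -0.16 207 [[-0.025, -0.012], [-0.052, 0.009]]
scene -0.14 349 [[-0.027, -0.015], [-0.051, 0.014]]
scene -0.12 739 [[-0.038, 0.027], [-0.095, 0.026]]
scene -0.1 523 [[-0.039, -0.015], [-0.088, 0.05]]
scene -0.08 101 [[-0.039, 0.012], [-0.086, 0.055]]
scene -0.06 129 [[-0.014, 0.009], [-0.061, 0.051]]
scene -0.04 141 [[-0.013, 0.009], [-0.057, 0.052]]
scene -0.02 138 [[-0.013, 0.009], [-0.054, 0.051]]
jar [0.558 0.103 0.073]
bottle [0.584 0.282 0.15 ]
bowl [ 0.694 -0.348  0.005]
mug [ 0.757 -0.009  0.004]
mustard [ 0.764 -0.157  0.13 ]
cup [0.792 0.15  0.005]
```

Emit:
move_arm([
  [0,0,-0.05,0],
  [0,0,-0.1,0],
  [0,0,-0.138,0],
  [-0.605,-0.584,-0.138,1.21],
  [-0.605,-0.584,-0.138,1.21],
  [-0.605,-0.584,-0.138,1.21],
  [-0.605,-0.584,-0.138,1.21],
  [-0.605,-0.584,-0.138,1.21],
  [-0.605,-0.584,-0.138,1.21],
  [-0.605,-0.584,-0.138,1.21],
  [-0.605,-0.584,-0.138,1.21],
  [-0.605,-0.584,-0.138,1.21],
  [-0.605,-0.584,-0.138,1.21],
  [-0.605,-0.584,-0.138,1.21],
  [-0.605,-0.584,-0.138,1.21],
  [-0.605,-0.584,-0.138,1.21],
  [-0.605,-0.584,-0.138,1.21],
  [-0.605,-0.584,-0.138,1.21],
  [-0.605,-0.584,-0.138,1.21],
  [-0.605,-0.584,-0.138,1.21],
], claw=1, newtons=60)

```text
time: 2.15
ee_pos: [0.5583, -0.2398, 0.3603]
eef_rot: [0.745, 0.667, -0.0, 0.0]
ft_force: [-0.3, -0.0, -0.2]
width: 0.087
```

Run:
```python
from h import *
snap("wrist","1"); 
p,d,W,h=snap("scene","1")
H,S,V=h[...,0],h[...,1],h[...,2]; z=W[...,2]; x=W[...,0]; y=W[...,1]
m=(S>100)&(H>18)&(H<35)&(z>.2)&(z<.28)&(x>.5)&(x<.6)&(y<-.2)&(y>-.27); P=show("grip",W,m)
```

```text
grip 178 med [ 0.562  -0.2348  0.2337] min [ 0.5427 -0.2454  0.2142] max [ 0.5762 -0.2303  0.2484]
```

View pics/wrist1.png

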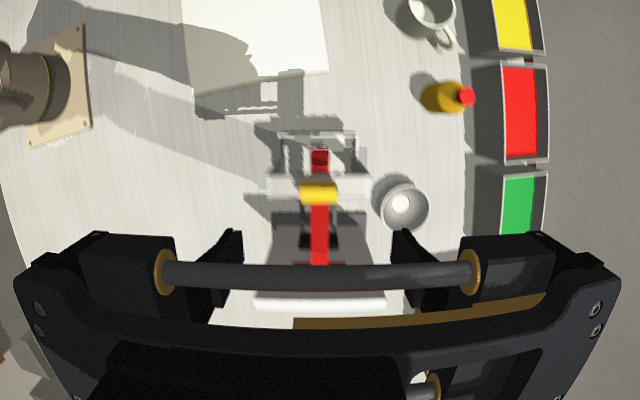

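View pics/scene1.png

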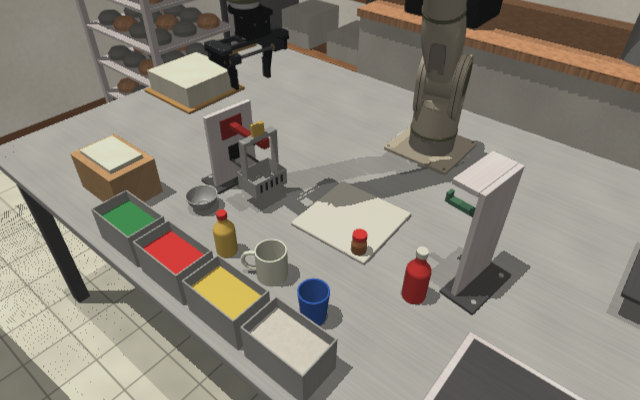

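```bash
cat >> h.py <<'E'
def wray(tag,u,v,zw):
    z=np.load(f"pics/wrist{tag}.npz"); K,R,t=z["K"],z["R"],z["t"]
    a=np.array([u-K[0,2],v-K[1,2]]); rr=np.hypot(*a); th=rr/K[0,0]
    k=np.r_[np.sin(th)*a/max(rr,1e-9),np.cos(th)]
    dw=R.T@k; C=-R.T@t
    return C+dw*(zw-C[2])/dw[2]
def wmask(tag,m):
    v,u=np.nonzero(m); return u.mean(),v.mean(),u.min(),u.max(),v.min(),v.max(),len(u)
E
python3 - <<'E'
from h import *
p,d,W,h=load("wrist","1"); H,S,V=h[...,0],h[...,1],h[...,2]
m=(S>120)&(H>18)&(H<35); m[:, :280]=0; m[:,360:]=0; m[:150]=0;m[230:]=0
u,v,a,b,c,e,n=wmask("1",m); print(u,v,a,b,c,e,n)
# rows profile: top face upper/lower edges
print([(i,int(m[i].sum())) for i in range(c,e+1)])
# depth of grip
print(np.median(d[m]))
for vv in (c,(c+e)/2,e): print(vv,wray("1",u,vv,.246),wray("1",u,vv,.24))
print(wray("1",a,v,.246),wray("1",b,v,.246))
E
```

```text
317.73604060913704 192.56472081218274 299 336 182 205 788
[(182, 28), (183, 33), (184, 33), (185, 36), (186, 37), (187, 37), (188, 38), (189, 38), (190, 38), (191, 38), (192, 37), (193, 37), (194, 37), (195, 37), (196, 37), (197, 37), (198, 37), (199, 37), (200, 36), (201, 37), (202, 36), (203, 17), (204, 9), (205, 1)]
0.28709912
182 [ 0.55963382 -0.22859744  0.246     ] [ 0.55949642 -0.23001026  0.24      ]
193.5 [ 0.55843133 -0.23944527  0.246     ] [ 0.55826777 -0.2410941   0.24      ]
205 [ 0.55720469 -0.25051805  0.246     ] [ 0.55701444 -0.25240778  0.24      ]
[ 0.5413267  -0.23662822  0.246     ] [ 0.57530655 -0.24042345  0.246     ]
```

The wrist view shows the yellow grip centred at (318, 193), between the fingers (aligned). Descending.

Emit:
move_arm([
  [0,0,0.04,0],
  [0,0,0.08,0],
  [0,0,0.11,0],
  [0,0,0.13,0],
  [0,0,0.142,0],
  [0,0,0.142,0],
  [0,0,0.142,0],
])

```text
time: 2.95
ee_pos: [0.5584, -0.2373, 0.2195]
eef_rot: [0.745, 0.668, 0.0, 0.0]
ft_force: [0.3, 0.3, 0.5]
width: 0.0869
```

Emit:
move_arm([
  [0,0,0,0],
  [0,0,0,0],
  [0,0,0,0],
  [0,0,0,0],
  [0,0,0,0],
  [0,0,0,0],
  [0,0,0,0],
  [0,0,0,0],
], claw=-1, newtons=60)

```text
time: 3.75
ee_pos: [0.5581, -0.2373, 0.2185]
eef_rot: [0.745, 0.668, 0.0, 0.0]
ft_force: [1.1, 0.7, -0.5]
width: 0.0357
```

Emit:
move_arm([
  [0,0,-0.004,0],
  [0,0,-0.008,0],
  [0,0,-0.013,0],
  [0,0,-0.018,0],
  [0,0,-0.024,0],
  [0,0,-0.03,0],
  [0,0,-0.034,0],
  [0,0,-0.034,0],
  [0,0,-0.034,0],
])

```text
time: 4.65
ee_pos: [0.558, -0.2373, 0.2525]
eef_rot: [0.745, 0.668, 0.0, -0.0]
ft_force: [-0.7, -0.7, -2.8]
width: 0.0357
```

Run:
```python
from h import *
s=read_state(); print(s["ee_pos"],s["ft_force"],s["torque"])
p,d,W,h=snap("scene","2"); cv2.imwrite("pics/s2c.png",cv2.resize(p[60:240,160:340,::-1],None,fx=3,fy=3))
```

```text
[ 0.55801102 -0.23727258  0.25246611] [-0.67438738 -0.71489117 -2.81179268] [-0.08999488 -0.00546956  0.07615678]
```

View pics/s2c.png

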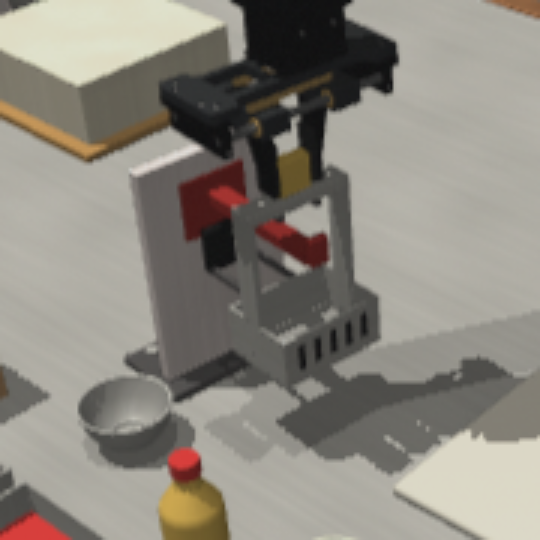

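Emit:
move_arm([
  [0.015,0,0,0],
  [0.035,0,0,0],
  [0.06,0,0,0],
  [0.085,0,0,0],
  [0.11,0,0,0],
  [0.135,0,0,0],
  [0.16,0,0,0],
  [0.18,0,0,0],
  [0.19,-0.02,0,0],
  [0.2,-0.045,0,0],
  [0.21,-0.07,0,0],
  [0.22,-0.09,0,0],
  [0.23,-0.107,0,0],
  [0.236,-0.1165,0,0],
  [0.236,-0.1165,0.015,0],
  [0.236,-0.1165,0.03,0],
  [0.236,-0.1165,0.042,0],
  [0.236,-0.1165,0.05,0],
  [0.236,-0.1165,0.05,0],
])

```text
time: 6.6
ee_pos: [0.4674, 0.0099, 0.2016]
eef_rot: [0.745, 0.667, -0.001, -0.0]
ft_force: [-0.3, -0.9, -2.4]
width: 0.0355
```

Run:
```python
from h import *
s=read_state(); print(s["ee_pos"],s["ft_force"],s["torque"])
p,d,W,h=snap("scene","3"); cv2.imwrite("pics/s3c.png",cv2.resize(p[100:300,220:460,::-1],None,fx=3,fy=3))
```

```text
[0.4674169  0.00994775 0.20156923] [-0.26355871 -0.93772981 -2.43053154] [-0.04486899  0.06902562 -0.02530956]
```

View pics/s3c.png

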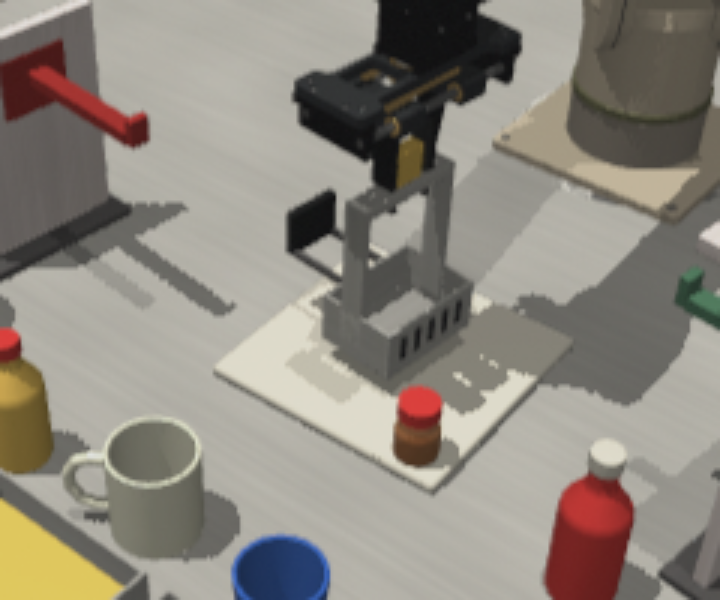

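Emit:
move_arm([
  [0,0,0.006,0],
  [0,0,0.011,0],
  [0,0,0.015,0],
  [0,0,0.017,0],
  [0,0,0.018,0],
  [0,0,0.019,0],
  [0,0,0.019,0],
])

```text
time: 7.35
ee_pos: [0.4679, 0.01, 0.1835]
eef_rot: [0.745, 0.668, 0.0, -0.0]
ft_force: [0.4, -0.2, -2.6]
width: 0.0356
```

Emit:
move_arm([
  [0,0,0.001,0],
  [0,0,0.001,0],
])

```text
time: 7.55
ee_pos: [0.4679, 0.01, 0.1825]
eef_rot: [0.745, 0.668, 0.0, -0.0]
ft_force: [0.0, 0.2, -3.1]
width: 0.0353
```

Emit:
move_arm([
  [0,0,0.001,0],
  [0,0,0.001,0],
])

```text
time: 7.75
ee_pos: [0.4678, 0.01, 0.1814]
eef_rot: [0.745, 0.668, -0.0, -0.0]
ft_force: [-0.5, -0.2, -2.4]
width: 0.0354
```

Emit:
move_arm([
  [0,0,0.001,0],
  [0,0,0.001,0],
])

```text
time: 7.95
ee_pos: [0.4679, 0.01, 0.1805]
eef_rot: [0.745, 0.668, 0.0, -0.0]
ft_force: [0.0, 0.5, -2.6]
width: 0.0356
```

Emit:
move_arm([
  [0,0,0.001,0],
  [0,0,0.001,0],
])

```text
time: 8.15
ee_pos: [0.4681, 0.0101, 0.1804]
eef_rot: [0.745, 0.668, 0.0, -0.0]
ft_force: [-4.3, 0.6, 8.5]
width: 0.0356
```

Contact on the board (force changed sign). Releasing and rising.

Emit:
move_arm([
  [0,0,0,0],
  [0,0,0,0],
  [0,0,0,0],
  [0,0,0,0],
  [0,0,0,0],
  [0,0,0,0],
  [0,0,0,0],
], claw=1)

```text
time: 8.85
ee_pos: [0.4678, 0.01, 0.1795]
eef_rot: [0.745, 0.668, -0.0, -0.0]
ft_force: [0.8, 0.1, -1.2]
width: 0.0823
```

Emit:
move_arm([
  [0,0,-0.03,0],
  [0,0,-0.06,0],
  [0,0,-0.1,0],
  [0,0,-0.12,0],
  [0,0,-0.12,0],
  [0,0,-0.12,0],
])

```text
time: 9.45
ee_pos: [0.4679, 0.01, 0.2993]
eef_rot: [0.745, 0.668, 0.0, -0.0]
ft_force: [0.8, -0.5, -0.9]
width: 0.087
```

Run:
```python
from h import *
s=read_state(); print(s["ee_pos"],s["ft_force"],s["width"])
p,d,W,h=snap("scene","4"); cv2.imwrite("pics/s4c.png",cv2.resize(p[100:300,220:460,::-1],None,fx=3,fy=3))
snap("wrist","4"); snap("top","4")
for n in ["scene","top"]:
    p,d,W,h=load(n,"4"); H,S,V=h[...,0],h[...,1],h[...,2]; z=W[...,2]; x=W[...,0]; y=W[...,1]
    m=(S>100)&(H>18)&(H<35)&(z>.17)&(z<.24)&(x>.4)&(x<.55)&(y<.06)&(y>-.06); P=show("grip",W,m)
    m=(V<60)&(z>.045)&(z<.11)&(x>.4)&(x<.55)&(y<-.06)&(y>-.16); P=show("handle",W,m); 
    if len(P)>5: rect(P)
    m=(V<60)&(z>.092)&(z<.11)&(x>.4)&(x<.55)&(y<-.06)&(y>-.16); P=show("handletop",W,m); 
    if len(P)>5: rect(P)
```

```text
[0.46790696 0.00996214 0.29930891] [ 0.84643369 -0.54688772 -0.88293331] 0.08696600559917245
grip 169 med [0.4722 0.0122 0.1956] min [4.511e-01 1.000e-04 1.765e-01] max [0.4865 0.0163 0.2101]
handle 208 med [ 0.4597 -0.0933  0.0785] min [ 0.4321 -0.0991  0.0555] max [ 0.4854 -0.0872  0.1008]
  rect c [457.6 -84.4] size [57.  37.2] ang 1.67
handletop 51 med [ 0.4619 -0.0934  0.0975] min [ 0.4337 -0.099   0.0928] max [ 0.4852 -0.089   0.1019]
  rect c [459.5 -94. ] size [ 9.8 52.3] ang 80.55
grip 0
handle 70 med [ 0.4545 -0.0947  0.0969] min [ 0.4303 -0.1006  0.0618] max [ 0.4807 -0.0878  0.1014]
  rect c [455.7 -95. ] size [11.3 51.5] ang 78.3
handletop 55 med [ 0.4551 -0.0953  0.0977] min [ 0.4301 -0.1008  0.0929] max [ 0.4807 -0.0899  0.1014]
  rect c [455.5 -95.4] size [ 8.1 51.5] ang 83.36
```

View pics/s4c.png

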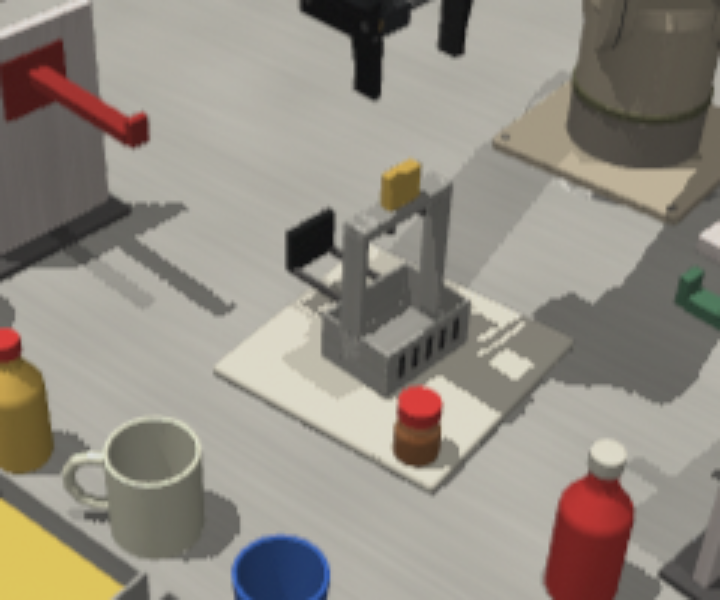

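View pics/wrist4.png

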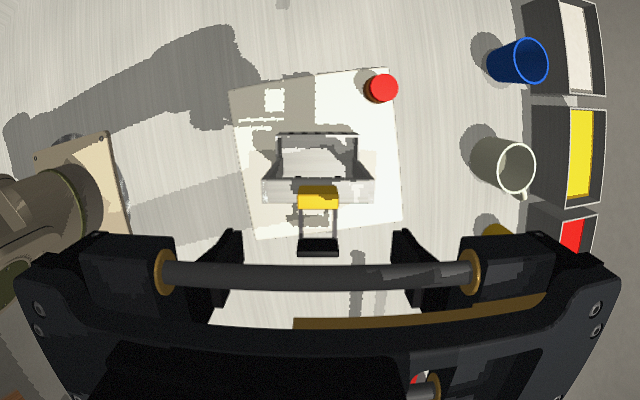

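Caddy stands upright and free on the board; handle at about (0.457, −0.0945), matching the model. A y-pinch would put the 190 mm body into the green rail, so I pinch the 56 mm plate across x.

Emit:
move_arm([
  [-0.05,0,0,0],
  [-0.1,0,0,0],
  [-0.105,0,0.02,0],
  [-0.105,0,0.06,0],
  [-0.105,0,0.1,0],
  [-0.105,0,0.14,0],
  [-0.105,0,0.18,0],
  [-0.105,0,0.21,0],
  [-0.105,0,0.23,0],
  [-0.105,0,0.239,0],
  [-0.105,0,0.239,0],
  [-0.105,0,0.239,0],
])

```text
time: 10.8
ee_pos: [0.4568, -0.0945, 0.0611]
eef_rot: [0.745, 0.667, 0.0, 0.0]
ft_force: [0.4, -0.0, 0.6]
width: 0.087
```

Run:
```python
from h import *
s=read_state(); print(s["ee_pos"],s["ft_force"],s["width"])
p,d,W,h=snap("scene","5"); cv2.imwrite("pics/s5c.png",cv2.resize(p[100:300,220:460,::-1],None,fx=3,fy=3))
snap("wrist","5")
```

```text
[ 0.45681794 -0.0945248   0.06114499] [ 0.38735373 -0.0291025   0.60949015] 0.08700008091052476
```

View pics/s5c.png

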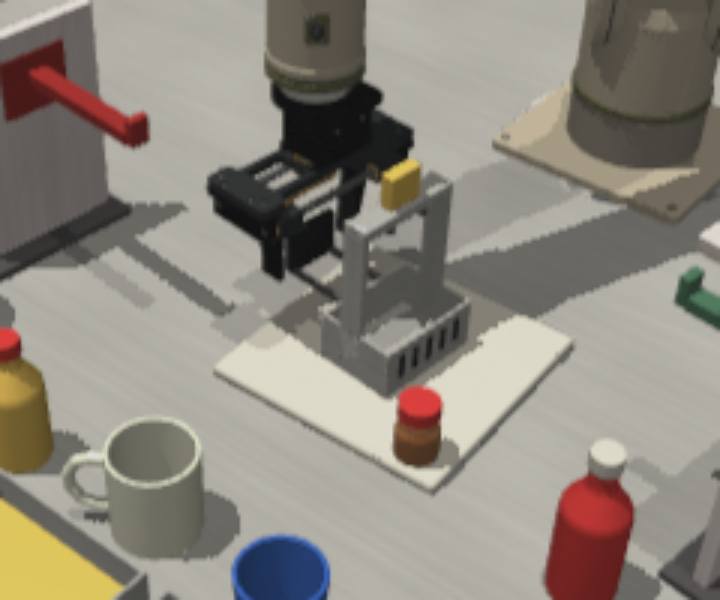

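View pics/wrist5.png

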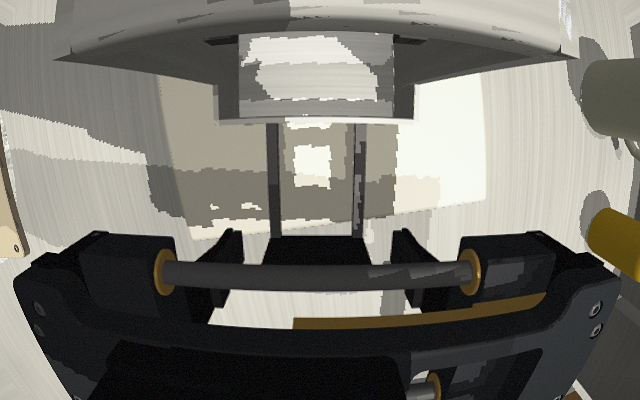

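Emit:
move_arm([
  [0,0,0,0],
  [0,0,0,0],
  [0,0,0,0],
  [0,0,0,0],
  [0,0,0,0],
  [0,0,0,0],
], claw=-1, newtons=60)

```text
time: 11.5
ee_pos: [0.4565, -0.0944, 0.0606]
eef_rot: [0.745, 0.668, 0.0, -0.0]
ft_force: [-0.3, 0.2, 0.9]
width: 0.0551
```

Emit:
move_arm([
  [0,0,-0.002,0],
  [0,0,-0.005,0],
  [0,0,-0.008,0],
  [0,0,-0.012,0],
  [0,0,-0.016,0],
  [0,0,-0.02,0],
  [0,0,-0.02,0],
])

```text
time: 12.2
ee_pos: [0.4569, -0.0944, 0.0811]
eef_rot: [0.745, 0.668, 0.0, 0.0]
ft_force: [0.1, -0.2, -3.0]
width: 0.0549
```

Run:
```python
from h import *
s=read_state(); print(s["ee_pos"],s["ft_force"],s["torque"],s["width"])
p,d,W,h=snap("scene","6"); cv2.imwrite("pics/s6c.png",cv2.resize(p[100:300,220:460,::-1],None,fx=3,fy=3))
```

```text
[ 0.4568566  -0.09440683  0.08114459] [ 0.08461885 -0.20981016 -2.99559799] [-0.33115957  0.06817958 -0.04345446] 0.05490216712398192
```

View pics/s6c.png

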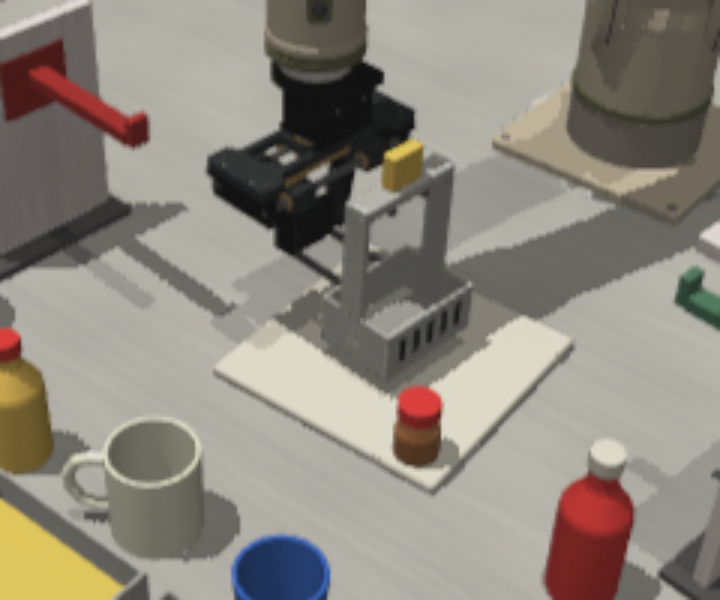

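Emit:
move_arm([
  [0,0,-0.008,0],
  [0,0,-0.018,0],
  [0,0,-0.03,0],
  [0,0,-0.04,0],
  [0,0,-0.048,0],
  [0,0,-0.05,0],
  [0,0,-0.05,0],
])

```text
time: 12.95
ee_pos: [0.4566, -0.0943, 0.1308]
eef_rot: [0.745, 0.668, 0.0, 0.0]
ft_force: [-1.0, 0.6, -2.6]
width: 0.0555
```

```bash
cat >> h.py <<'E'
def grip(tag,lo,hi,zlo=.17,zhi=.36):
    p,d,W,h=load("scene",tag); H,S,V=h[...,0],h[...,1],h[...,2]; z=W[...,2]; x=W[...,0]; y=W[...,1]
    m=(S>100)&(H>18)&(H<35)&(z>zlo)&(z<zhi)&(x>lo[0])&(x<hi[0])&(y<hi[1])&(y>lo[1]); return show("grip "+tag,W,m)
E
python3 - <<'E'
from h import *
s=read_state(); print(s["ee_pos"],s["ft_force"],s["torque"],s["width"])
snap("scene","7")
for t in "467": grip(t,(.4,-.08),(.55,.08))
E
```

```text
[ 0.45661593 -0.0942825   0.13081876] [-1.02735969  0.57042002 -2.55283699] [-0.34724748  0.12535267 -0.02756851] 0.05547548586012133
grip 4 169 med [0.4722 0.0122 0.1956] min [4.511e-01 1.000e-04 1.765e-01] max [0.4865 0.0163 0.2101]
grip 6 205 med [0.4738 0.0122 0.2142] min [ 0.4486 -0.078   0.1765] max [0.5112 0.017  0.231 ]
grip 7 224 med [0.4741 0.0121 0.2625] min [ 0.4443 -0.0779  0.2172] max [0.5198 0.0166 0.2795]
```

Run:
```python
from h import *
for n,t in [("scene","7"),("scene","4"),("top","4")]:
    p,d,W,h=load(n,t); H,S,V=h[...,0],h[...,1],h[...,2]; z=W[...,2]; x=W[...,0]; y=W[...,1]
    m=((H>60)&(H<95))&(S>60)&(z>.198)&(z<.206)&(y>.268)&(y<.4)&(x<.5)&(x>.4); P=show(n+"rail top",W,m)
    for a in np.arange(.265,.33,.01):
        k=P[(P[:,1]>a)&(P[:,1]<a+.01)]
        if len(k)>3: print("  ",round(a+.005,3),len(k),np.round([k[:,0].min(),k[:,0].max(),k[:,0].mean(),k[:,1].mean()],4))
    m=((H>60)&(H<95))&(S>60)&(z>.208)&(z<.225)&(y>.23)&(y<.4)&(x<.5)&(x>.4); show("stop",W,m)
```

```text
scenerail top 157 med [0.4546 0.2984 0.2008] min [0.4425 0.2699 0.1985] max [0.465  0.3263 0.2037]
   0.27 17 [0.4419 0.4588 0.4511 0.2719]
   0.28 26 [0.4419 0.4594 0.4513 0.2804]
   0.29 26 [0.4447 0.4615 0.4531 0.2898]
   0.3 25 [0.4438 0.462  0.4538 0.2996]
   0.31 27 [0.445  0.4634 0.4549 0.3097]
   0.32 31 [0.447  0.466  0.4572 0.3196]
   0.33 5 [0.4573 0.4667 0.463  0.3267]
stop 31 med [0.4511 0.2644 0.2146] min [0.4401 0.2582 0.2094] max [0.459  0.2671 0.219 ]
scenerail top 159 med [0.4547 0.2976 0.2011] min [0.4434 0.2689 0.1986] max [0.4648 0.326  0.2034]
   0.27 20 [0.44   0.4599 0.4498 0.2714]
   0.28 26 [0.4425 0.4606 0.452  0.2801]
   0.29 26 [0.4448 0.4604 0.4533 0.29  ]
   0.3 27 [0.4446 0.4644 0.4552 0.3004]
   0.31 27 [0.4444 0.4643 0.4549 0.3101]
   0.32 27 [0.4464 0.4653 0.4568 0.3198]
   0.33 6 [0.4588 0.4655 0.4626 0.3264]
stop 34 med [0.4521 0.2629 0.2154] min [0.4397 0.2584 0.2095] max [0.4582 0.2669 0.2185]
toprail top 103 med [0.45   0.2926 0.1998] min [0.4401 0.2712 0.198 ] max [0.4581 0.3166 0.2031]
   0.27 15 [0.4401 0.4559 0.4485 0.2727]
   0.28 22 [0.4399 0.4558 0.4474 0.2803]
   0.29 18 [0.4424 0.4581 0.4499 0.2902]
   0.3 20 [0.4421 0.458  0.4492 0.2995]
   0.31 21 [0.4421 0.4604 0.4523 0.3103]
   0.32 7 [0.4447 0.4576 0.451  0.3169]
stop 24 med [0.447  0.2627 0.2162] min [0.4389 0.258  0.2135] max [0.4547 0.2663 0.22  ]
```

Emit:
move_arm([
  [0.01,-0.003,-0.003,0.003],
  [0.03,-0.01,-0.003,0.006],
  [0.055,-0.018,-0.003,0.01],
  [0.08,-0.027,-0.003,0.015],
  [0.105,-0.035,-0.003,0.02],
  [0.13,-0.043,-0.003,0.025],
  [0.15,-0.05,-0.003,0.025],
  [0.161,-0.053,-0.003,0.025],
  [0.161,-0.053,-0.003,0.025],
  [0.161,-0.053,-0.003,0.025],
])

```text
time: 14.0
ee_pos: [0.4214, 0.0705, 0.1333]
eef_rot: [0.753, 0.658, -0.0, 0.0]
ft_force: [0.5, -0.5, -2.1]
width: 0.0553
```

Run:
```python
from h import *
s=read_state(); print(s["ee_pos"],s["eef_rot"],s["ft_force"],s["torque"],s["width"])
p,d,W,h=snap("scene","8"); cv2.imwrite("pics/s8c.png",cv2.resize(p[90:310,330:560,::-1],None,fx=2.7,fy=2.7))
grip("8",(.4,.1),(.55,.25)); snap("wrist","8"); snap("top","8")
```

```text
[0.42137001 0.07050929 0.13331635] [ 7.53017946e-01  6.57999905e-01 -3.06275355e-04  6.68389607e-05] [ 0.47453006 -0.4753081  -2.14790617] [-0.38869334  0.08286923  0.01130459] 0.05530623589655074
grip 8 204 med [0.4436 0.1768 0.2693] min [0.418  0.1648 0.2487] max [0.4533 0.1816 0.282 ]
```

View pics/s8c.png

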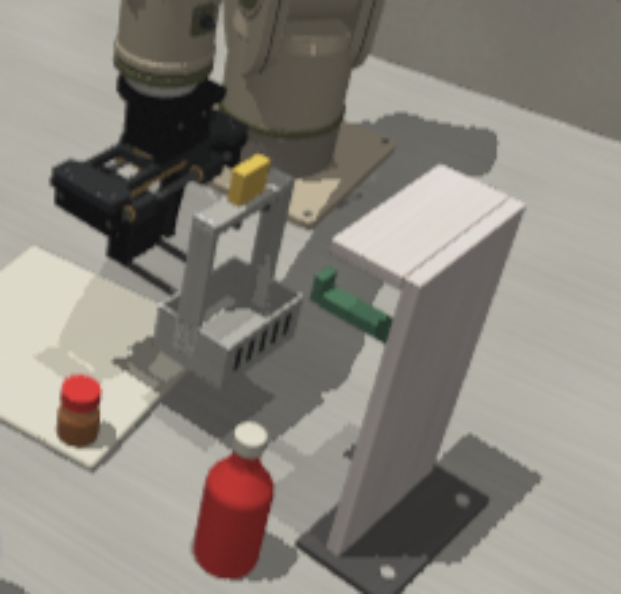

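View pics/wrist8.png

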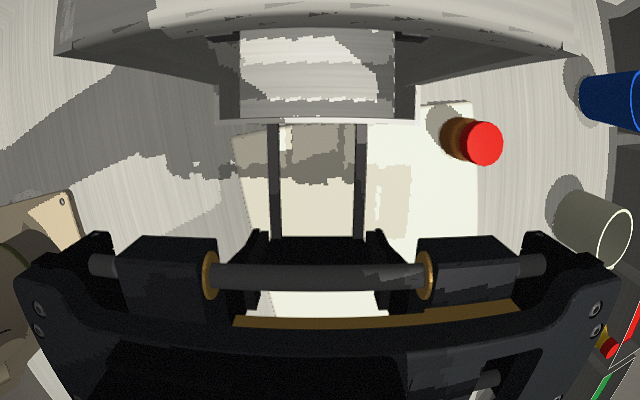

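View pics/top8.png

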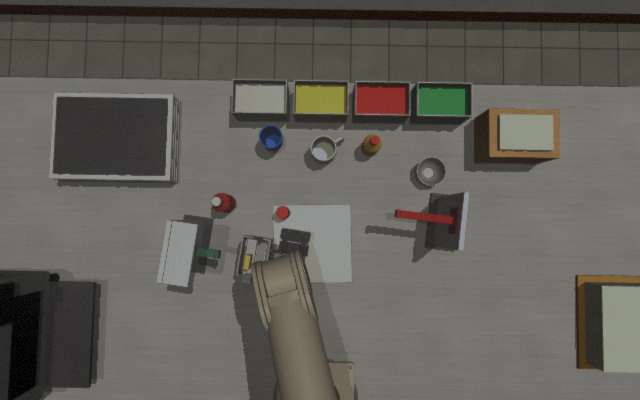

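Run:
```python
from h import *
a=np.radians(-7.6); ex=np.array([np.cos(a),np.sin(a)]); ey=np.array([-np.sin(a),np.cos(a)]); seat=np.array([.4515,.2945])
for n in ["top","scene"]:
    p,d,W,h=load(n,"8"); H,S,V=h[...,0],h[...,1],h[...,2]; z=W[...,2]; x=W[...,0]; y=W[...,1]
    m=(S>100)&(H>18)&(H<35)&(z>.24)&(z<.3)&(x>.38)&(x<.5)&(y<.23)&(y>.15); P=show("grip",W,m); P=P[P[:,2]>.272]; print(len(P))
    q=(P[:,:2]-seat); print("grip top stand x",np.round(np.percentile(q@ex,[2,50,98]),4),"y",np.round(np.percentile(q@ey,[2,50,98]),4)); rect(P)
    m=((H>60)&(H<95))&(S>60)&(z>.198)&(z<.204)&(y>.268)&(y<.32)&(x<.5)&(x>.4); P=W[m]; q=(P[:,:2]-seat)
    print("rail x",np.round(np.percentile(q@ex,[2,50,98]),4), "trend",np.polyfit(q@ey,q@ex,1))
```

```text
grip 103 med [0.4339 0.1718 0.2791] min [0.4171 0.1646 0.2623] max [0.4509 0.1808 0.2834]
93
grip top stand x [-0.0183 -0.0009  0.0158] y [-0.1294 -0.1232 -0.1159]
  rect c [433.8 173.1] size [14.4 35. ] ang 83.9
rail x [-0.0101 -0.0016  0.0077] trend [-0.03430307 -0.00162752]
grip 204 med [0.4436 0.1768 0.2693] min [0.418  0.1648 0.2487] max [0.4533 0.1816 0.282 ]
88
grip top stand x [-0.0184  0.004   0.0181] y [-0.1288 -0.1204 -0.1151]
  rect c [435.4 174. ] size [14.7 39.5] ang 84.47
rail x [-0.008   0.0026  0.0106] trend [0.03554686 0.00191448]
```

The scene view shows the caddy level before the rail. Both cameras put the grip within about 1.5 mm of the rail's centre line, so I go straight in, 124 mm.

Emit:
move_arm([
  [0.008,0,0,0],
  [0.02,0,0,0],
  [0.035,0,0,0],
  [0.05,0,0,0],
  [0.065,0,0,0],
  [0.08,0,0,0],
  [0.095,0,0,0],
  [0.108,0,0,0],
  [0.118,0,0,0],
  [0.124,0,0,0],
  [0.124,0,0,0],
  [0.124,0,0,0],
])

```text
time: 15.35
ee_pos: [0.4379, 0.1938, 0.1335]
eef_rot: [0.753, 0.658, -0.0, 0.0]
ft_force: [0.3, -0.9, -1.9]
width: 0.0551
```

Run:
```python
from h import *
s=read_state(); print(s["ee_pos"],s["ft_force"],s["torque"],s["width"])
p,d,W,h=snap("scene","9"); cv2.imwrite("pics/s9c.png",cv2.resize(p[90:310,350:560,::-1],None,fx=2.7,fy=2.7))
snap("top","9")
```

```text
[0.43787568 0.19376986 0.133486  ] [ 0.30831123 -0.91705847 -1.87285719] [-0.31998764  0.10493349 -0.03399797] 0.05507111271513251
```

View pics/s9c.png

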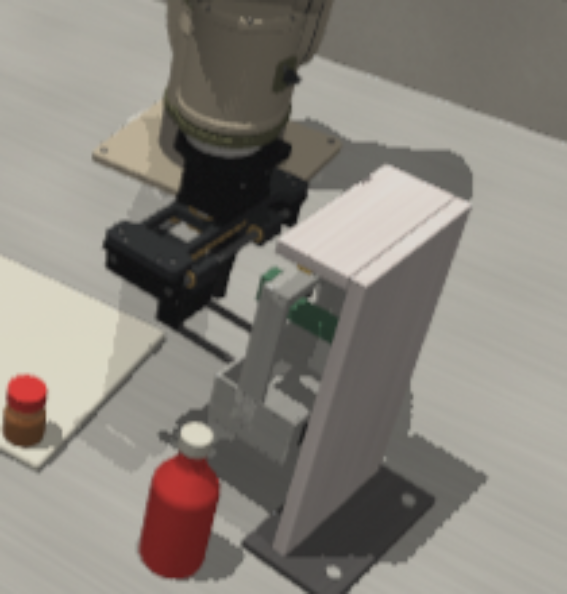

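Emit:
move_arm([
  [0,0,0.006,0],
  [0,0,0.013,0],
  [0,0,0.02,0],
  [0,0,0.026,0],
  [0,0,0.03,0],
  [0,0,0.032,0],
  [0,0,0.032,0],
])

```text
time: 16.15
ee_pos: [0.4377, 0.1942, 0.1013]
eef_rot: [0.753, 0.658, -0.0, -0.0]
ft_force: [0.4, -0.7, -1.7]
width: 0.0551
```

Emit:
move_arm([
  [0,0,0.001,0],
  [0,0,0.001,0],
])

```text
time: 16.35
ee_pos: [0.438, 0.1944, 0.1007]
eef_rot: [0.753, 0.658, 0.0, -0.0]
ft_force: [-0.4, -0.2, -2.0]
width: 0.0553
```

Emit:
move_arm([
  [0,0,0.001,0],
  [0,0,0.001,0],
])

```text
time: 16.55
ee_pos: [0.4379, 0.1943, 0.0996]
eef_rot: [0.753, 0.658, 0.0, -0.0]
ft_force: [-1.0, -0.0, -2.0]
width: 0.0556
```

Emit:
move_arm([
  [0,0,0.001,0],
  [0,0,0.001,0],
])

```text
time: 16.75
ee_pos: [0.4381, 0.1947, 0.0988]
eef_rot: [0.753, 0.658, 0.001, -0.0]
ft_force: [-0.9, 0.6, -0.1]
width: 0.0552
```

Emit:
move_arm([
  [0,0,0.001,0],
  [0,0,0.001,0],
])

```text
time: 16.95
ee_pos: [0.4383, 0.1952, 0.0981]
eef_rot: [0.753, 0.658, 0.001, -0.0]
ft_force: [-1.5, 3.2, 4.4]
width: 0.0553
```

Run:
```python
from h import *
s=read_state(); print(s["ee_pos"],s["ft_force"],s["torque"],s["width"])
p,d,W,h=snap("scene","10"); cv2.imwrite("pics/s10c.png",cv2.resize(p[90:310,350:560,::-1],None,fx=2.7,fy=2.7))
```

```text
[0.43831278 0.19519148 0.09812196] [-1.48329708  3.21441199  4.42638535] [0.75554234 0.12838581 0.13076519] 0.05531572122284318
```

View pics/s10c.png

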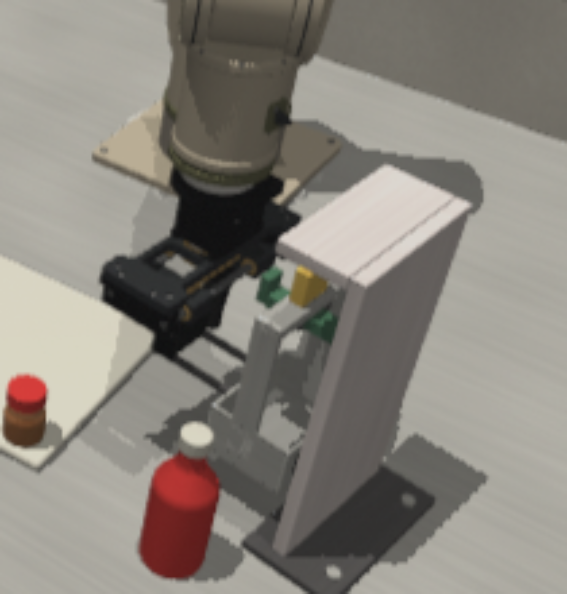

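Emit:
move_arm([
  [0,0,-0.001,0],
  [0,0,-0.001,0],
], newtons=8)

```text
time: 17.2
ee_pos: [0.4379, 0.1941, 0.0986]
eef_rot: [0.753, 0.658, -0.0, 0.0]
ft_force: [-0.4, 2.1, 1.5]
width: 0.0561
```

Emit:
move_arm([
  [0,0,0,0],
  [0,0,0,0],
  [0,0,0,0],
  [0,0,0,0],
  [0,0,0,0],
  [0,0,0,0],
], claw=1)

```text
time: 17.8
ee_pos: [0.4378, 0.1943, 0.0985]
eef_rot: [0.753, 0.658, -0.0, -0.0]
ft_force: [0.4, -0.1, 0.8]
width: 0.0857
```

Run:
```python
from h import *
s=read_state(); print(s["ee_pos"],s["ft_force"],s["torque"],s["width"])
p,d,W,h=snap("scene","11"); cv2.imwrite("pics/s11c.png",cv2.resize(p[90:310,350:560,::-1],None,fx=2.7,fy=2.7)); snap("wrist","11")
```

```text
[0.43782822 0.19426508 0.0985136 ] [ 0.3782997  -0.10690811  0.82204636] [-0.08766208  0.01713219  0.0102865 ] 0.08574421644572731
```

View pics/s11c.png

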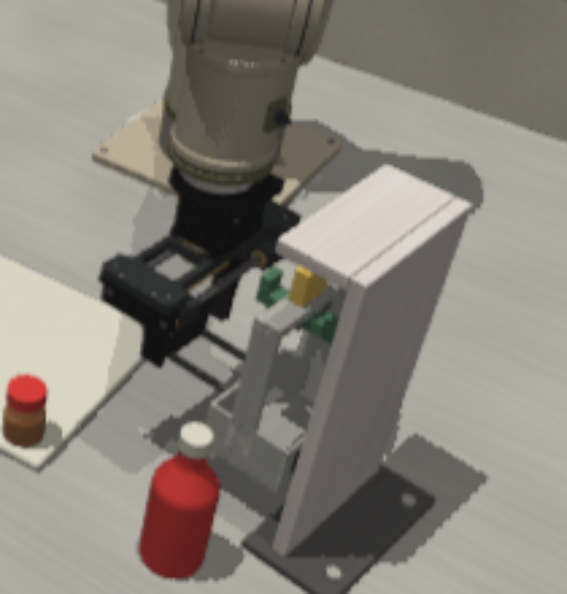

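View pics/wrist11.png

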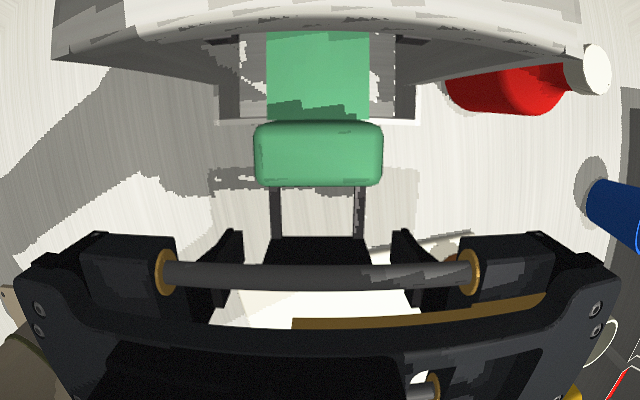

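Released: the rail sits centred under the strap, and the handle is free between the open fingers. Withdrawing upward, then away.

Emit:
move_arm([
  [0,0,-0.01,0],
  [0,0,-0.025,0],
  [0,0,-0.045,0],
  [0,0,-0.07,0],
  [0,0,-0.095,0],
  [0,0,-0.11,0],
  [-0.03,0,-0.13,0],
  [-0.08,0,-0.15,0],
  [-0.13,0,-0.15,0],
  [-0.15,0,-0.15,0],
  [-0.15,0,-0.15,0],
  [-0.15,0,-0.15,0],
  [-0.15,0,-0.15,0],
])

```text
time: 19.2
ee_pos: [0.4178, 0.0466, 0.2488]
eef_rot: [0.752, 0.659, 0.0, 0.0]
ft_force: [-0.2, 0.3, -0.5]
width: 0.0873
```

Run:
```python
from h import *
s=read_state(); print(s["time"],s["ee_pos"],s["ft_force"],s["width"])
a=np.radians(-7.6); ex=np.array([np.cos(a),np.sin(a)]); ey=np.array([-np.sin(a),np.cos(a)]); seat=np.array([.4515,.2945])
snap("top","12");p,d,W,h=snap("scene","12"); cv2.imwrite("pics/s12c.png",cv2.resize(p[90:310,350:560,::-1],None,fx=2.7,fy=2.7))
for n in ["top","scene"]:
    p,d,W,h=load(n,"12"); H,S,V=h[...,0],h[...,1],h[...,2]; z=W[...,2]; x=W[...,0]; y=W[...,1]
    m=(V<60)&(z>.08)&(z<.15)&(x>.38)&(x<.5)&(y>.15)&(y<.23); P=show("handle",W,m)
    if len(P)>5:
        P=P[P[:,2]>np.percentile(P[:,2],98)-.007]; q=P[:,:2]-seat; print(" handle top stand x",np.percentile(q@ex,[2,98]),"y",np.percentile(q@ey,[2,98]))
    m=(S>100)&(H>18)&(H<35)&(z>.2)&(z<.27)&(x>.4)&(x<.5)&(y>.25)&(y<.33); P=show("grip",W,m)
    if len(P)>5:
        q=P[:,:2]-seat; print(" grip stand x",np.percentile(q@ex,[2,98]),"y",np.percentile(q@ey,[2,98]))
    if n=="top":
        for nm,(u,v) in dict(jar=(283,213),bottle=(216,202),mustard=(375,141)).items(): print(nm,np.round(W[v-2:v+3,u-2:u+3].reshape(-1,3).mean(0),3))
```

```text
19.2 [0.41784641 0.04662783 0.24879131] [-0.23876728  0.31547222 -0.54939496] 0.08729148040938298
handle 112 med [0.4364 0.1898 0.134 ] min [0.4109 0.184  0.098 ] max [0.4629 0.2002 0.1399]
 handle top stand x [-0.02673773  0.02348053] y [-0.10848375 -0.09916778]
grip 102 med [0.4506 0.2939 0.2446] min [0.4336 0.2876 0.2282] max [0.4675 0.3038 0.2488]
 grip stand x [-0.01833663  0.01593224] y [-0.00602068  0.00810134]
jar [0.558 0.103 0.072]
bottle [0.584 0.282 0.15 ]
mustard [ 0.764 -0.157  0.13 ]
handle 264 med [0.4426 0.1949 0.1173] min [0.4135 0.1855 0.0919] max [0.4666 0.2192 0.1389]
 handle top stand x [-0.02305694  0.02760181] y [-0.10734358 -0.09839198]
grip 130 med [0.4664 0.2979 0.2291] min [0.4382 0.2879 0.2143] max [0.4705 0.3038 0.2476]
 grip stand x [-0.01425705  0.0186701 ] y [-0.0044455   0.00840714]
```

View pics/s12c.png

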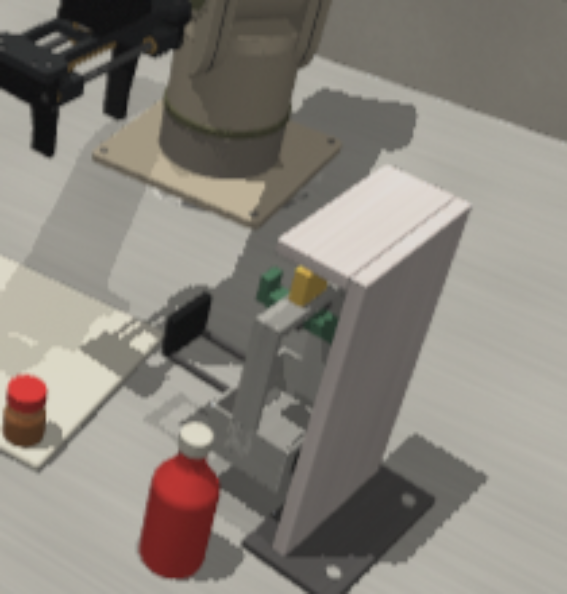

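The caddy hangs level and centred. Grip top is at about 0.247 m and handle top at about 0.138 m, where 0.246 and 0.136 are expected, so I hand in.

Run:
```python
from bench import r
print(r.close_job())
```

```text
the job is handed in; nothing more can be done
None
```

The caddy is hanging by its arch on the green rail, behind the end stop with the handle outwards. I handed the job in at about 19 s of the 61 s allowed. The system gives no verdict.

- **Red rail to board:** I lifted the caddy 34 mm by the yellow grip, drew it off past the stop and set it down near the middle of the board. It stood upright by itself after release.
- **Board to green rail:** I took the caddy by the black handle, carried it level, slid it over the stop and lowered it until the rail took its weight. Then I let go and backed the arm away.
- **Different grasp from the notes:** I pinched the handle across its 56 mm width (x), not along y. A y-pinch would have put the 190 mm gripper body into the green rail. The grip held with no visible sag.
- **Last checks:** both cameras put the grip within about 2 mm of the seat in each direction. The handle was outwards and the heights were within about 2 mm of level hanging. The gripper was empty and clear, with only sensor noise on the force reading.
- **Bystanders:** the jar, sauce bottle and mustard read the same positions as at the start, to 1 mm. I did not re-measure the bowl, cup and mug, but the arm's path did not go near them.
- **Disagreement:** the scene and top cameras differed by about 3–4 mm in x throughout, so I used their mean.

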